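# Shut the dish dryer and press its keys in order

## Task

Start the small dish-drying cabinet by touch alone, with the fingers closed: push its door fully shut, then press the blue key on its top all the way down, then the yellow one, then the green one. Leave the red key up, and leave the mug, measuring cup, brush and tub where they stand; pick nothing up, and finish with the hand clear of everything.

Things in the scene. Friction and masses are not known exactly. Their poses are not given: they have to be found in the camera images.
- cabinet: small cream plastic dish-drying cabinet, fixed to the shelf, 180 deep (its x) x 260 wide (its y) x 200 mm high; origin at the centre of its underside; its front, with the door, faces its own -x. On its flat top, along the front edge, is a grey strip 12 mm high with four coloured keys in a row 56 mm apart, centred 45 mm in front of the cabinet's centre; which colour is at which place varies.
- door (a joint): upright swing door of the cabinet, white frame with a clear window, 260 wide x about 190 high x 12 mm thick, top edge 197 mm above the shelf, hinged on the left (+y) edge of the cabinet front, opening towards the cabinet's -x. Value is the opening angle in rad: 0 fully shut, starts 0.25 to 0.5 (ajar). The hinge has light friction (0.12 N m) and no spring or catch: the door stays where it is left and stops against the cabinet front.
- door_push (a point): point on the outer face of the door, 40 mm from its free edge and 165 mm above the shelf (32 mm under the door's top edge), a good place to push; moves with the door. Its x axis is the door's inward normal (the direction to push), its z is up. The outer face is flat here; a small grey lip stands 15 mm out near the free edge, but only from 45 to 95 mm above the shelf.
- door_hinge (a point): point on the door's vertical hinge axis, 165 mm above the shelf, in the middle of the door's thickness; door_push is 220 mm from it along the door and 6 mm outward.
- key_blue (a joint): blue round push key on the cabinet's top, 28 mm across, value = how far it is pressed: 0 is up (its top 12 mm above its black collar), 0.008 is fully down. It has no spring: it needs about 3 N to move straight down, then stays where it was pushed. Selects the cup-and-plate load.
- key_blue_top (a point): centre of the top face of the blue key, about 228 mm above the shelf while the key is up; moves with the key
- key_yellow (a joint): yellow round push key on the cabinet's top, 28 mm across, value = how far it is pressed: 0 is up (its top 12 mm above its black collar), 0.008 is fully down. It has no spring: it needs about 3 N to move straight down, then stays where it was pushed. Selects warm air.
- key_yellow_top (a point): centre of the top face of the yellow key, about 228 mm above the shelf while the key is up; moves with the key
- key_green (a joint): green round push key on the cabinet's top, 28 mm across, value = how far it is pressed: 0 is up (its top 12 mm above its black collar), 0.008 is fully down. It has no spring: it needs about 3 N to move straight down, then stays where it was pushed. Starts the drying.
- key_green_top (a point): centre of the top face of the green key, about 228 mm above the shelf while the key is up; moves with the key
- key_red (a joint): red round push key on the cabinet's top, 28 mm across, value = how far it is pressed: 0 is up (its top 12 mm above its black collar), 0.008 is fully down. It has no spring: it needs about 3 N to move straight down, then stays where it was pushed. The stop key: to be left up.
- key_red_top (a point): centre of the top face of the red key, about 228 mm above the shelf while the key is up; moves with the key
- mug: loose white ceramic mug, 82 mm across, 92 high, origin under its centre, handle to its +y; bystander
- measure: loose aluminium measuring cup, 76 mm across, 75 high, origin under its centre, handle to its +y reaching 70 mm from the axis; bystander
- brush: loose purple dish brush with pale bristles, lying along its x, 250 mm long, 50 wide, 36 high, origin on the shelf near the middle of its length; bystander
- tub: loose clear plastic tub closed tight, with a turquoise panel in its lid, 120 x 160 x 81 mm high, origin under its centre; bystander

How it is judged (in metres and radians):
On the way, in this order (a step that is already met when the one before it is completed fails the run):
1. the cabinet door is pushed shut (value of joint door below 0.05 rad), for 0.2 s.
2. the blue key is pressed down (value of joint key_blue above 0.006 m), for 0.1 s.
3. the yellow key is pressed down (value of joint key_yellow above 0.006 m), for 0.1 s.
4. the green key is pressed down (value of joint key_green above 0.006 m), for 0.1 s.
At the end, for the whole second after the job is handed in: The door is shut (under 0.05 rad), the blue, yellow and green keys are down (over 6 of 8 mm), the red key is up (under 3 mm), and the mug, measuring cup, brush and tub are within 15 mm of where they stood (value of joint door below 0.05 rad and value of joint each of key_blue, key_yellow, key_green above 0.006 m and value of joint key_red below 0.003 m and distance of each of mug, measure, brush, tub from where it was at the start of the episode below 0.015 m); the robot touches nothing.
It fails at once if a key is pressed (over 3 mm) while the door is open (over 0.07 rad) (value of joint any of key_blue, key_yellow, key_green above 0.003 m and value of joint door above 0.07 rad).
It fails at once if the yellow key is pressed (over 3 mm) before the blue one is down, or the green before the yellow ((value of joint key_yellow above 0.003 m and value of joint key_blue below 0.005 m) or (value of joint key_green above 0.003 m and value of joint key_yellow below 0.005 m)).
It fails at once if the red key is pressed (over 3 mm) (value of joint key_red above 0.003 m).
It fails at once if the mug, measuring cup, brush or tub is lifted or shifted by more than 15 mm (distance of any of mug, measure, brush, tub from where it was at the start of the episode above 0.015 m).
It fails at once if the mug, measuring cup, brush or tub is tipped (over 0.25 rad) (angle between any of mug, measure, brush, tub's own z axis and vertical above 0.25 rad).
It also fails if it takes over 48 s, if anything falls off the work surface, if the arm or the gripper's body presses on something with over 40 N, if the wrist force passes 120 N, or if a joint passes its speed limit or range.

## Robot

A 6-joint arm with a two-finger parallel gripper is mounted at the origin on the work surface. World frame = base frame: x ahead of the robot, y to its left, z up, the work surface at z = 0. Lengths are in mm, angles in rad, forces in N, time in s.
With the tool pointing down it reaches from about 400 to 925 mm from the base axis. Payload 12.5 kg.
Tool frame: the origin (TCP) lies where the fingers leave the gripper's body, on its centre line; the fingertips stand 78 mm ahead of it and the grasp point (between the pads) lies 59 mm ahead of it (env.tip_extent is the distance from the TCP to the fingertips, in mm); z points along the fingers, y is the direction in which the jaws open and shut (so a half turn about z gives the same grasp; the last joint's range is limited). The gripper opens to 95 mm and grips with 3 to 60 N. Pads are 20 mm wide; open, the fingers measure 119 mm over their backs; the gripper's body (75 mm by 180 mm) begins 59 mm behind the grasp point.
Start: joints at [-1.271, 0.491, 1.559, -0, 1.092, -0.106], TCP at [246.743, -574.244, 292.261] pointing down, gripper open.
Joint ranges: [-3.1, 3.1], [-0.84, 2.19], [0.05, 2.79], [-1.13, 4.28], [0.06, 2.93], [-2.69, 2.69]. Speed limits (rad/s): [2.22, 2.22, 2.79, 3.14, 3.14, 3.14].

## Interface

Orientations are given as [roll, pitch, yaw] about the fixed x, y, z axes, in that order (R = Rz(yaw) Ry(pitch) Rx(roll)).
In Python, from cell import env gives the robot as it stands. The module is installed in compiled form; this text tells all that it offers.
- The arm moves only by the tool play_rows, never from a script. Its argument "targets" is a list of rows, each an object with "linear": the shift along the tool's x, y, z in mm, a list of three; "turn": the turn about the tool's z in rad. A call has 1 to 20 rows; each row is the pose to reach, as a shift and turn from the pose commanded when the call began, along the tool's axes at that moment; what a row does not reach only later rows make up. A row lasts 1/8 s, in which the tool goes at most 62.5 mm and 10.7 degrees, less where a joint would pass 70% of its speed; a pose out of reach is approached as far as the arm can. A call with a gripper value outside its range is refused whole. "hand" is the finger opening in mm, from 0 to 95.1, set as the call begins (left out, the last holds). The fingers move at their own pace and stop on an object; the grip force is fixed at half the most. Time passes only in rows, so rows that repeat a pose let the fingers close. It gives the time, the measured TCP pose, the force and the opening at its end, in the units of the state.
- env.state(): the state, without advancing time (a new reading comes with each control period).
- env.read_camera(name): name is "scene" or "top" or "wrist"; returns (picture, depth): 480x640x3 uint8, red, green, blue; 480x640 float32, mm along the optical axis (not along the pixel's ray), 0 where there is no reading.
- env.camera_params(name): a dict with "fx", "fy", "cx", "cy" (pixels), "R" (3x3) and "t" (3): a world point X has camera coordinates R X + t. Camera axes: x right, y down, z forward; pixel columns grow to the right and rows downward; lengths in mm; the calibration is good to about 2 mm. The wrist camera is an equidistant fisheye: a pixel r from the principal point sees the ray r / f radians off the axis. A picture is of the moment at which its call begins: read the wrist's pose just before it. camera_params takes no time and is no camera call; for the wrist camera it gives the pose at the moment of the call.
- env.job_done(): hands the job in, once; it reports no verdict.
The state is a dict: "t": time; "joints": joint angles; "qvel": joint speeds; "tau": joint torques, N m; "eef_pos": TCP position; "tcp_rot": TCP orientation; "ft_force": force on the tool from outside, world axes, zero at the start; "moment": the same for the moment, N m; "opening": opening from 0.0 (shut) to 1.0 (fully open).
Only numpy, scipy, OpenCV 4.12 (cv2) and the standard library are available. Lean on these libraries where they do the work, as an engineer would, in place of code of your own. Each camera call takes 0.05 s, during which the arm holds its last target.

## Working session

There is one attempt and no reset: what is moved stays moved. The work goes in short steps, Python scripts to look and compute and a tool call to move; the robot and the scene stay as the last step left them, time stands still between calls to the robot, and variables do not carry over. Pictures are saved under pics/ and viewed, and the job is handed in when it is done.

Besides the shell and the picture viewer there is one more tool, called as name([rows], argument=value, ...), one row to a line, values as JSON. play_rows: Moves the arm, as the interface text tells. Its arguments: {"type":"object","properties":{"targets":{"type":"array","items":{"type":"object","properties":{"linear":{"type":"array","items":{"type":"number"}},"turn":{"type":"number"}}}},"hand":{"type":"number"}},"required":["targets"]}

```bash
mkdir -p pics
python3 - <<'E'
from cell import env
import cv2,numpy as np
print(env.state())
for n in ("scene","top"):
    p,d=env.read_camera(n); cv2.imwrite(f"pics/{n}0.png",p[:,:,::-1]); np.savez(f"pics/{n}0.npz",p=p,d=d)
    print(n,env.camera_params(n))
E
```

```text
{'t': 0.0, 'joints': array([-1.27062124e+00,  4.91579122e-01,  1.55944724e+00,  3.22358935e-05,
        1.09169761e+00, -1.05621251e-01]), 'qvel': array([-2.36651487e-04, -1.18097597e-03,  5.76246860e-04,  6.24503171e-05,
       -4.64327077e-04,  1.03885363e-04]), 'tau': array([-7.26807934e-05, -6.12655377e+01, -2.58184183e+01,  6.92925928e-02,
        4.82358690e-02, -1.22889710e-04]), 'eef_pos': array([ 246.68709179, -574.08876316,  291.65030534]), 'tcp_rot': array([-3.14047065e+00, -1.47699828e-04,  4.05781382e-01]), 'ft_force': array([-0.4927779 ,  0.15674166, -0.21245258]), 'moment': array([-0.01686297, -0.02390858,  0.02171085]), 'opening': 1.0016844645764493}
scene {'fx': 510.82576137201835, 'fy': 510.82576137201835, 'cx': 327.3942069264642, 'cy': 242.84992147821674, 'R': array([[ 0.63208371,  0.77474597,  0.01545507],
       [ 0.43574957, -0.33887648, -0.83383754],
       [-0.64077492,  0.53378967, -0.55179352]]), 't': array([-403.24689289, -116.05280084, 1532.52267997])}
top {'fx': 482.7906428754947, 'fy': 482.7906428754947, 'cx': 328.54622615139965, 'cy': 245.87244928252724, 'R': array([[ 1.56127747e-04, -9.99999871e-01,  4.83718305e-04],
       [-9.95848260e-01, -1.99511765e-04, -9.10285855e-02],
       [ 9.10286703e-02, -4.67497944e-04, -9.95848162e-01]]), 't': array([  43.04344863,  626.26415603, 1070.5689591 ])}
```

View pics/scene0.png

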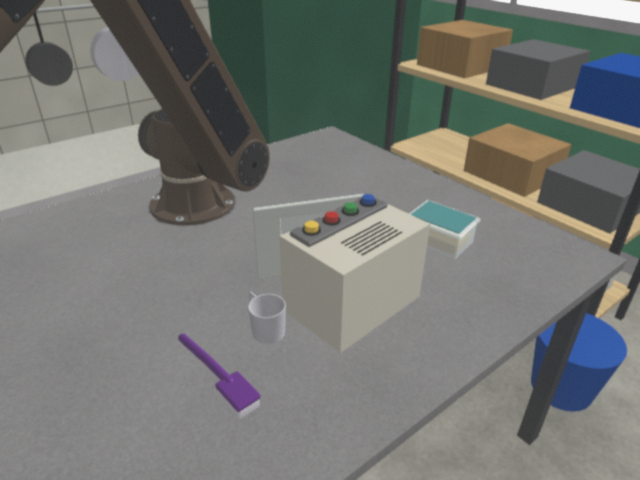

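View pics/top0.png

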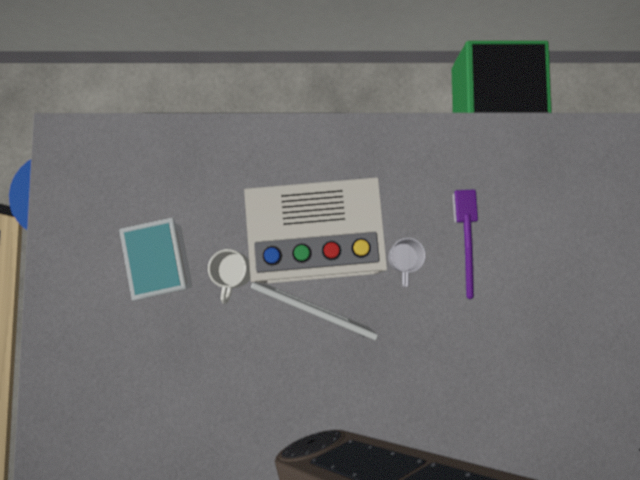

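The scene view shows the cabinet with its door ajar, keys on top, mug and brush in front left, tub on the right. In the top view, up is +x and left is +y. The keys are blue (272,256), green (302,253), red (331,250) and yellow (361,247). The door runs from its hinge at (254,286) to its free edge at (376,337).

```bash
cat > h.py <<'E'
import cv2,numpy as np
def ray(c,u,v,z):
    K=np.array([(u-c['cx'])/c['fx'],(v-c['cy'])/c['fy'],1.]); o=-c['R'].T@c['t']; d=c['R'].T@K
    return o+d*(z-o[2])/d[2]
def proj(c,X):
    q=c['R']@np.asarray(X,float)+c['t']; return c['fx']*q[0]/q[2]+c['cx'],c['fy']*q[1]/q[2]+c['cy']
H={'blue':(100,130),'green':(45,80),'yellow':(18,32),'red':(0,8)}
def keys(p,box):
    h=cv2.cvtColor(p,cv2.COLOR_RGB2HSV); x0,y0,x1,y1=box; r={}
    for k,(a,b) in H.items():
        m=cv2.inRange(h,(a,110,60),(b,255,255)); M=np.zeros_like(m); M[y0:y1,x0:x1]=m[y0:y1,x0:x1]
        n,l,s,ce=cv2.connectedComponentsWithStats(M); 
        if n<2: continue
        i=1+np.argmax(s[1:,4]); r[k]=(ce[i],s[i])
    return r
E
python3 - <<'E'
from h import *
from cell import env
for n,box in (("top",(245,225,390,275)),("scene",(295,185,385,240))):
    p=np.load(f"pics/{n}0.npz")['p']; c=env.camera_params(n)
    for k,(ce,s) in keys(p,box).items(): print(n,k,ce.round(1),s,ray(c,*ce,228 if n=="top" else 225).round(1))
p=np.load("pics/top0.npz")['p']; c=env.camera_params("top")
g=cv2.cvtColor(p,cv2.COLOR_RGB2GRAY)
cv2.imwrite("pics/crop.png",cv2.resize(p[220:350,235:400,::-1],None,fx=4.5,fy=4.5,interpolation=cv2.INTER_CUBIC))
E
```

```text
top blue [271.2 254.9] [264 247  16  17 214] [591.2 149.8 228. ]
top green [301.2 252.4] [294 245  16  16 201] [595.8  94.1 228. ]
top yellow [360.9 247.2] [353 239  17  17 227] [605.5 -17.  228. ]
top red [330.9 249.8] [323 242  17  16 192] [600.7  38.9 228. ]
scene blue [367.9 198.9] [362 194  12  10  95] [592.2 146.2 225. ]
scene green [350.4 205.9] [345 204  11   5  48] [592.   95.8 225. ]
scene yellow [311.2 226.6] [305 221  14  12 144] [607.3 -20.6 225. ]
scene red [331.2 216.8] [325 212  13  11 125] [602.2  34.6 225. ]
```

View pics/crop.png

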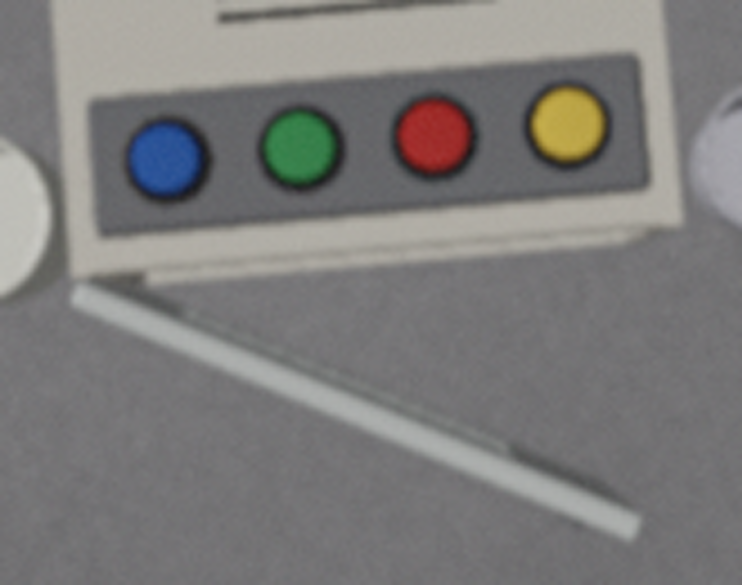

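Run:
```python
from h import *
from cell import env
c=env.camera_params("top")
P=lambda u,v,z:ray(c,235+u/4.5-.4,220+v/4.5-.4,z)
a=P(75,303,197);b=P(632,541,197);print("outer hinge/free",a.round(1),b.round(1),np.linalg.norm(b-a))
ai=P(85,284,197);bi=P(640,517,197);print("inner",ai.round(1),bi.round(1))
yaw=np.arctan2(14.3,166.8);ex=np.array([np.cos(yaw),np.sin(yaw)]);ey=np.array([-ex[1],ex[0]])
row=np.mean([[591.2,149.8],[595.8,94.1],[605.5,-17],[600.7,38.9]],0);cab=row+45*ex
print("cab",cab,yaw)
h=cab-96*ex+130*ey; print("hinge",h)
d=(b-a)[:2];print("angle",yaw-np.pi/2-np.arctan2(d[1],d[0]))
for th in (0.5,.45,.4,.3,.2,.1,0):
    f=yaw-np.pi/2-th; u=np.array([np.cos(f),np.sin(f)]); n=np.array([-u[1],u[0]])
    pp=h+220*u-6*n; t=pp-10*n; print(th,"push",pp.round(1),"tipcentre",t.round(1),"free",(h+260*u-6*n).round(1),"n",n.round(2))
```

```text
outer hinge/free [532.  190.9 197. ] [432.3 -44.8 197. ] 255.94025344925876
inner [540.1 186.8 197. ] [442.3 -48.3 197. ]
cab [643.13553385  70.29381375] 0.08552229787824041
hinge [536.38204412 191.61855332]
angle 0.4856815662232963
0.5 push [442.3  -7.3] tipcentre [433.1  -3.3] free [426.2 -44. ] n [ 0.92 -0.4 ]
0.45 push [452.4 -11.8] tipcentre [443.   -8.2] free [438.1 -49.2] n [ 0.93 -0.36]
0.4 push [462.6 -15.7] tipcentre [453.1 -12.6] free [450.3 -53.8] n [ 0.95 -0.31]
0.3 push [483.7 -22.1] tipcentre [473.9 -19.9] free [475.2 -61.1] n [ 0.98 -0.21]
0.2 push [505.3 -26.3] tipcentre [495.4 -25.1] free [500.7 -66. ] n [ 0.99 -0.11]
0.1 push [527.2 -28.3] tipcentre [517.2 -28.1] free [526.6 -68.3] n [ 1.   -0.01]
0 push [549.2 -28.1] tipcentre [539.2 -28.9] free [552.6 -67.9] n [1.   0.09]
```

play_rows([
  {"linear": [15, -18, 0], "turn": 0.02},
  {"linear": [45, -55, 0], "turn": 0.05},
  {"linear": [80, -97, 0], "turn": 0.09},
  {"linear": [115, -140, 0], "turn": 0.12},
  {"linear": [150, -182, 0], "turn": 0.15},
  {"linear": [185, -225, 0], "turn": 0.18},
  {"linear": [220, -268, 0], "turn": 0.21},
  {"linear": [255, -310, 0], "turn": 0.24},
  {"linear": [290, -353, 0], "turn": 0.27},
  {"linear": [325, -395, 0], "turn": 0.29},
  {"linear": [355, -432, 0], "turn": 0.31},
  {"linear": [370, -450, 0], "turn": 0.32},
  {"linear": [376, -458, 0], "turn": 0.32},
  {"linear": [376, -458, 0], "turn": 0.32},
], hand=0)

```text
t: 1.85
eef_pos: [411.3, -5.0, 292.1]
tcp_rot: [3.142, 0.0, 0.087]
ft_force: [-0.8, 0.9, -0.4]
opening: 0.001
```

play_rows([
  {"linear": [0, 0, 10], "turn": 0},
  {"linear": [0, 0, 30], "turn": 0},
  {"linear": [0, 0, 42], "turn": 0},
  {"linear": [8, 1, 42], "turn": 0},
  {"linear": [16, 2, 42], "turn": 0},
  {"linear": [24, 4, 42], "turn": 0},
  {"linear": [33, 8, 42], "turn": 0},
  {"linear": [42, 12, 42], "turn": 0},
  {"linear": [51, 16, 42], "turn": 0},
  {"linear": [61, 20, 42], "turn": 0},
  {"linear": [71, 24, 42], "turn": 0},
  {"linear": [82, 27, 42], "turn": 0},
  {"linear": [92, 30, 42], "turn": 0},
  {"linear": [102, 32, 42], "turn": 0},
  {"linear": [110, 33, 42], "turn": 0},
  {"linear": [116, 34, 42], "turn": 0},
  {"linear": [119, 34, 42], "turn": 0},
  {"linear": [119, 34, 42], "turn": 0},
])

```text
t: 4.1
eef_pos: [533.0, -28.7, 250.2]
tcp_rot: [3.141, -0.0, 0.086]
ft_force: [0.3, 0.8, 0.1]
opening: 0.001
```

Run:
```python
from h import *
from cell import env
p,d=env.read_camera("scene");cv2.imwrite("pics/s1.png",p[:,:,::-1])
```

```text
(no output)
```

View pics/s1.png

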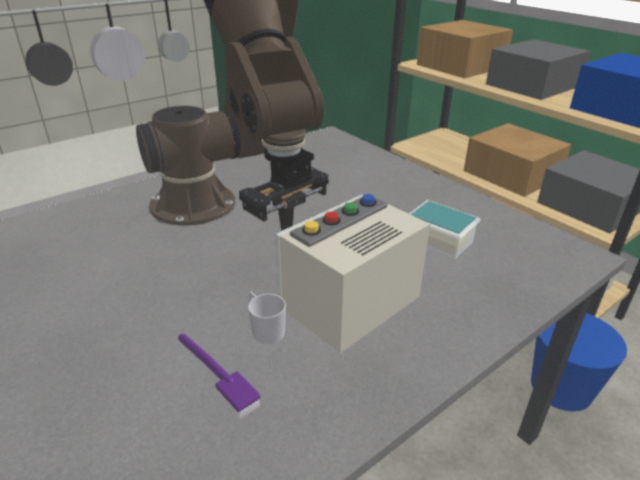

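The scene view shows the door hidden behind the cabinet front, so it is nearly shut, with the fingers at (287,218) against it. I'll push on slowly until the force shows contact with the stop.

play_rows([
  {"linear": [2, 0, 0], "turn": 0},
  {"linear": [4, 0, 0], "turn": 0},
  {"linear": [6, 0, 0], "turn": 0},
  {"linear": [6, 0, 0], "turn": 0},
])

```text
t: 4.65
eef_pos: [537.1, -28.3, 250.3]
tcp_rot: [-3.142, 0.005, 0.086]
ft_force: [-13.8, -4.0, 8.7]
opening: 0.001
```

play_rows([
  {"linear": [0, 0, 0], "turn": 0},
  {"linear": [-4, 0, 0], "turn": 0},
  {"linear": [-15, 0, 0], "turn": 0},
  {"linear": [-20, 0, -15], "turn": 0},
  {"linear": [-20, 0, -45], "turn": 0},
  {"linear": [-20, -5, -70], "turn": 0},
  {"linear": [-10, -25, -78], "turn": 0},
  {"linear": [5, -60, -78], "turn": 0},
  {"linear": [20, -95, -78], "turn": 0},
  {"linear": [40, -130, -78], "turn": 0},
  {"linear": [58, -158, -78], "turn": 0},
  {"linear": [66, -171, -78], "turn": 0},
  {"linear": [67, -173, -78], "turn": 0},
  {"linear": [67, -173, -78], "turn": 0},
])

```text
t: 6.4
eef_pos: [590.5, 149.2, 328.4]
tcp_rot: [3.141, 0.0, 0.085]
ft_force: [0.1, -0.1, 0.4]
opening: 0.006
```

Run:
```python
from h import *
from cell import env
for n in("scene","top"):
    p,d=env.read_camera(n);cv2.imwrite(f"pics/{n}2.png",p[:,:,::-1])
```

```text
(no output)
```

View pics/scene2.png

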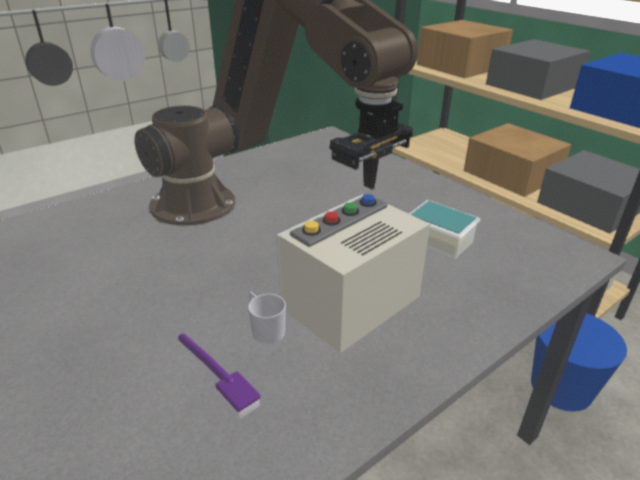

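View pics/top2.png

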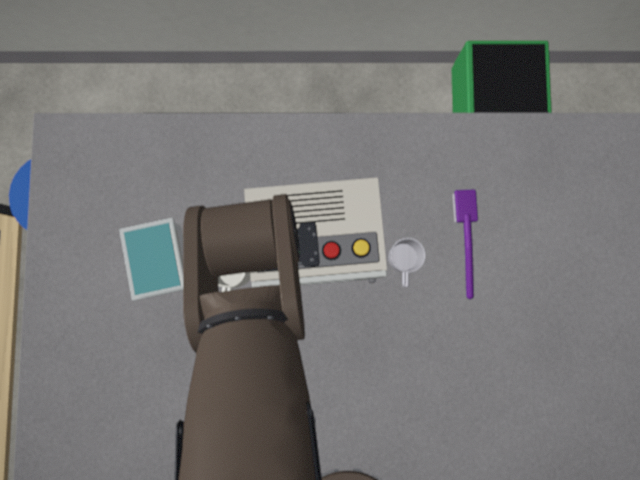

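In the top view the door lies flush along the cabinet front (y≈283), and the mug, brush and tub haven't moved. In the scene view the tip (371,187) is above the blue key (368,200). Next I press blue.

play_rows([
  {"linear": [0, 0, 8], "turn": 0},
  {"linear": [0, 0, 16], "turn": 0},
  {"linear": [0, 0, 20], "turn": 0},
  {"linear": [0, 0, 23], "turn": 0},
  {"linear": [0, 0, 26], "turn": 0},
  {"linear": [0, 0, 28], "turn": 0},
  {"linear": [0, 0, 30], "turn": 0},
  {"linear": [0, 0, 31], "turn": 0},
  {"linear": [0, 0, 31], "turn": 0},
])

```text
t: 7.62
eef_pos: [590.7, 149.9, 297.9]
tcp_rot: [3.141, -0.001, 0.086]
ft_force: [-3.5, -1.6, 8.1]
opening: 0.002
```

play_rows([
  {"linear": [0, 0, 1], "turn": 0},
  {"linear": [0, 0, 2], "turn": 0},
  {"linear": [0, 0, 2], "turn": 0},
])

```text
t: 8.0
eef_pos: [590.7, 149.9, 297.7]
tcp_rot: [3.141, -0.002, 0.086]
ft_force: [-8.7, -2.7, 22.4]
opening: 0.002
```

play_rows([
  {"linear": [0, 0, -5], "turn": 0},
  {"linear": [0, 0, -20], "turn": 0},
  {"linear": [0, 0, -33], "turn": 0},
  {"linear": [0, 10, -35], "turn": 0},
  {"linear": [0, 35, -35], "turn": 0},
  {"linear": [0, 65, -35], "turn": 0},
  {"linear": [0, 95, -35], "turn": 0},
  {"linear": [0, 125, -35], "turn": 0},
  {"linear": [0, 150, -35], "turn": 0},
  {"linear": [0, 164, -35], "turn": 0},
  {"linear": [0, 167.5, -35], "turn": 0},
  {"linear": [0, 167.5, -35], "turn": 0},
])

```text
t: 9.5
eef_pos: [605.1, -16.7, 330.1]
tcp_rot: [-3.142, 0.0, 0.086]
ft_force: [0.0, -0.1, -0.3]
opening: 0.007
```

Run:
```python
from h import *
from cell import env
p,d=env.read_camera("scene");cv2.imwrite("pics/s3.png",cv2.resize(p[130:290,240:440,::-1],None,fx=3.5,fy=3.5))
```

```text
(no output)
```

View pics/s3.png

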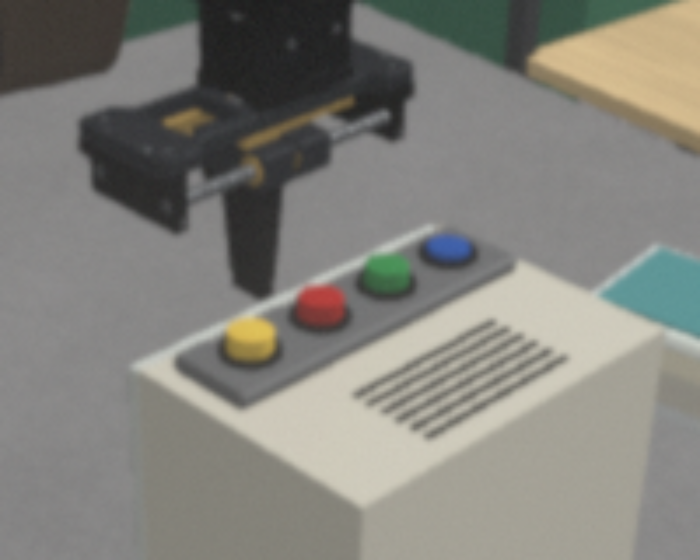

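The blue key (448,248 in the crop) is clearly lower than the others, and the tip is above yellow (250,338). Next I press yellow.

play_rows([
  {"linear": [0, 0, 8], "turn": 0},
  {"linear": [0, 0, 17], "turn": 0},
  {"linear": [0, 0, 22], "turn": 0},
  {"linear": [0, 0, 25], "turn": 0},
  {"linear": [0, 0, 28], "turn": 0},
  {"linear": [0, 0, 30], "turn": 0},
  {"linear": [0, 0, 32], "turn": 0},
  {"linear": [0, 0, 34], "turn": 0},
  {"linear": [0, 0, 34.5], "turn": 0},
  {"linear": [0, 0, 34.5], "turn": 0},
])

```text
t: 10.8
eef_pos: [605.1, -16.9, 297.7]
tcp_rot: [3.141, -0.002, 0.086]
ft_force: [-8.1, 2.7, 18.1]
opening: 0.003
```

play_rows([
  {"linear": [0, 0, -5], "turn": 0},
  {"linear": [0, 0, -20], "turn": 0},
  {"linear": [0, 0, -33], "turn": 0},
  {"linear": [0, -10, -34.5], "turn": 0},
  {"linear": [0, -32, -34.5], "turn": 0},
  {"linear": [0, -60, -34.5], "turn": 0},
  {"linear": [0, -88, -34.5], "turn": 0},
  {"linear": [0, -105, -34.5], "turn": 0},
  {"linear": [0, -111.5, -34.5], "turn": 0},
  {"linear": [0, -111.5, -34.5], "turn": 0},
])

```text
t: 12.05
eef_pos: [595.6, 94.4, 330.1]
tcp_rot: [3.141, 0.0, 0.086]
ft_force: [-0.2, -0.7, 0.6]
opening: 0.005
```

Run:
```python
from h import *
from cell import env
p,d=env.read_camera("scene");cv2.imwrite("pics/s4.png",cv2.resize(p[130:290,240:440,::-1],None,fx=3.5,fy=3.5))
```

```text
(no output)
```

View pics/s4.png

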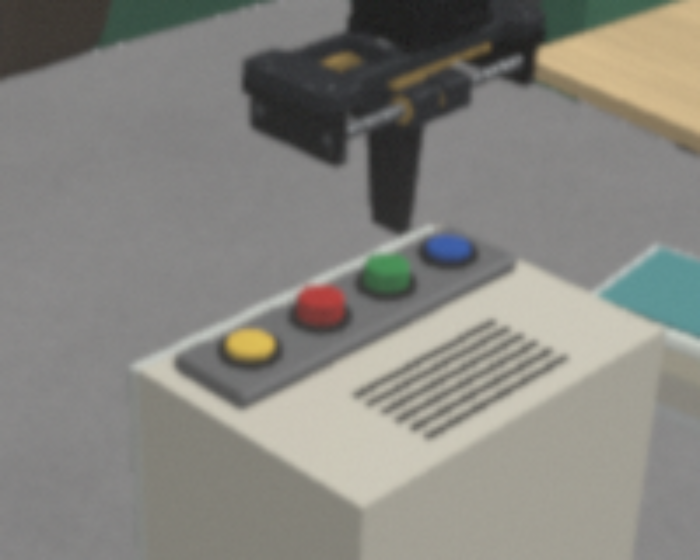

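Yellow (250,345) and blue (448,248) are down, red and green are still up, and the tip is above green (387,273).

play_rows([
  {"linear": [0, 0, 8], "turn": 0},
  {"linear": [0, 0, 17], "turn": 0},
  {"linear": [0, 0, 22], "turn": 0},
  {"linear": [0, 0, 25], "turn": 0},
  {"linear": [0, 0, 28], "turn": 0},
  {"linear": [0, 0, 30], "turn": 0},
  {"linear": [0, 0, 32], "turn": 0},
  {"linear": [0, 0, 34], "turn": 0},
  {"linear": [0, 0, 34.5], "turn": 0},
  {"linear": [0, 0, 34.5], "turn": 0},
])

```text
t: 13.35
eef_pos: [595.6, 94.1, 297.7]
tcp_rot: [3.141, -0.002, 0.086]
ft_force: [-7.4, -1.8, 19.3]
opening: 0.006
```

play_rows([
  {"linear": [0, 0, -5], "turn": 0},
  {"linear": [0, 0, -20], "turn": 0},
  {"linear": [0, 0, -45], "turn": 0},
  {"linear": [0, 0, -75], "turn": 0},
  {"linear": [-20, 0, -95], "turn": 0},
  {"linear": [-50, 0, -100], "turn": 0},
  {"linear": [-85, 0, -100], "turn": 0},
  {"linear": [-110, 0, -100], "turn": 0},
  {"linear": [-120, 0, -100], "turn": 0},
  {"linear": [-120, 0, -100], "turn": 0},
  {"linear": [-120, 0, -100], "turn": 0},
])

```text
t: 14.72
eef_pos: [476.8, 83.9, 395.7]
tcp_rot: [3.142, -0.0, 0.086]
ft_force: [0.9, -0.3, 0.7]
opening: 0.005
```

Run:
```python
from h import *
from cell import env
p,d=env.read_camera("scene");cv2.imwrite("pics/s5.png",cv2.resize(p[130:290,240:440,::-1],None,fx=3.5,fy=3.5))
p,d=env.read_camera("top");cv2.imwrite("pics/t5.png",p[:,:,::-1])
```

```text
(no output)
```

View pics/s5.png

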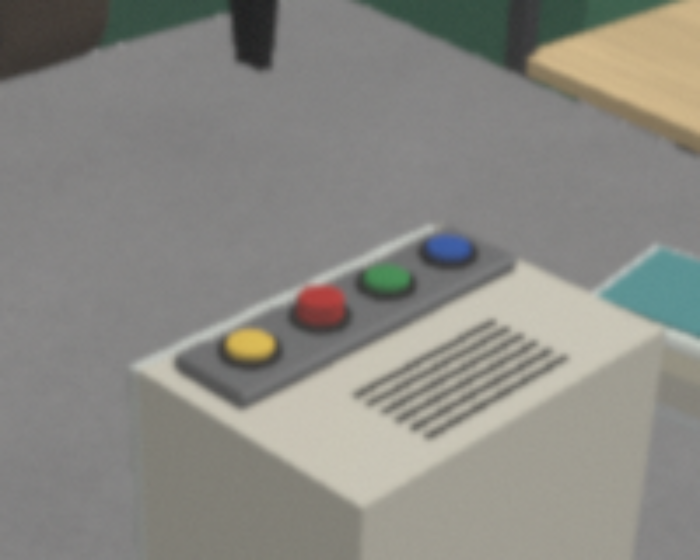

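View pics/t5.png

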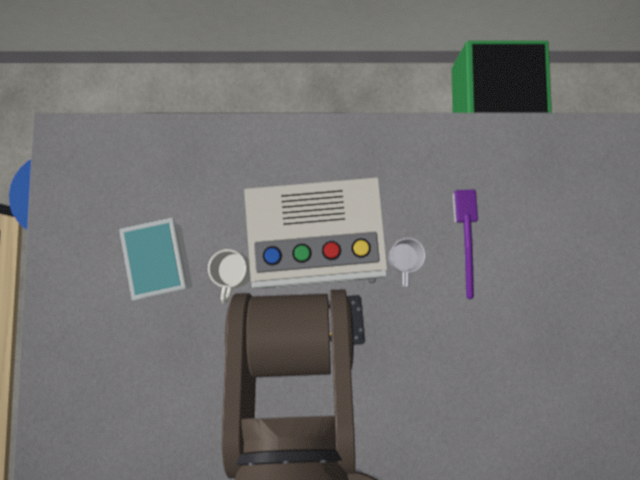

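The crop shows blue, green and yellow down and only red (320,304) up. In the top view the door is flush at the cabinet front (y≈283), the loose things are where they started, and the hand is clear.

```bash
python3 -c "
from cell import env
env.job_done(); print(env.state()['t'])"
```

```text
the job is handed in; nothing more can be done
the job is handed in; nothing more can be done
```

The cabinet is started. With the fingers closed, I pushed the door shut against its stop (about 14 N), then pressed blue, yellow and green in that order. Each key went down to its hard stop, at 18–22 N with the fingertip about 220 mm above the shelf.

The last pictures showed:
- **Door:** flush with the cabinet front.
- **Keys:** blue, yellow and green down; red still up.
- **Loose things:** the mug, measuring cup, brush and tub looked unmoved, judged by eye rather than measured.
- **Hand:** raised clear, with the force reading near zero.

I handed the job in at about 15 s. No check failed or disagreed.

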